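# Turn the upside-down well tray over against the plate warmer

## Task

The four-well tray lying upside down on the bench has to go on the plate warmer the right way up. Push it up against the front of the warmer and lever up its near edge until it stands on edge there and tips over onto the warmer's deck, then slide it gently home, flush against the back stop. Never press on the tray or the warmer with more than 20 N, and do not shift the other things on the bench.

Things in the scene. Friction and masses are not known exactly. Their poses are not given: they have to be found in the camera images.
- tray: White four-well tray before the warmer, 0.1 to 0.2 kg, 18 mm high: base flange 100 (own x) x 130 (y) x 5 mm, under which (as it starts) the wells' walls are set in by 8 mm. Too wide to grasp flat. Starts upside down: own z (out of its flat base) up. Origin: centre of the open side, at first on the bench; flange from own z = 13 to 18 mm. Own x points to the warmer, 20 to 60 mm away, up to 7 degrees askew.
- far_edge (a point): Middle of the flange's far edge (own x = +50 mm, z = 15.5 mm), which meets the warmer's upright front.
- near_edge (a point): Middle of the flange's near edge (own x = -50 mm, z = 15.5 mm), the one to push. With the far edge held by the warmer, fingertips pressed on it with 4 to 10 N grip it enough to raise it as they rise; later they catch under the flange. As it rises it swings over the far edge in an arc of 100 mm. About 20 degrees past upright the tray falls onto the deck.
- warmer: Plate warmer: flat grey metal block fixed to the bench, 140 (own x) x 200 (y) x 25 mm high. Origin: centre of its underside. Upright front face at own x = -70 mm; own x points from front to back. Deck: its top, 25 mm up. Back stop: a bar along y, 15 mm above the deck, its front face at own x = +50 mm, so a tray fully home and centred has its centre at own x = 0, y = 0.
- stack: Bystander: a pile of three such trays, 100 x 130 x 54 mm, openings up. Origin at the centre of its underside (on the bench).
- tube_rack: Bystander: a grey rack of small white tubes, 180 x 75 x 43 mm. Origin at the centre of its underside (on the bench).
- wash_bottle: Bystander: a white squeeze bottle with a bent spout, 60 mm across, 170 mm high. Origin at the centre of its underside (on the bench).
- dish: Bystander: a round flat dish, 84 mm across, 14 mm high. Origin at the centre of its underside (on the bench).
- marker: Bystander: a black marker pen lying flat, 130 mm long, 12 mm thick, long way along its x axis. Origin at the centre of its underside (on the bench).
- vial: Bystander: a small clear screw-cap vial, 26 mm across, 45 mm high. Origin at the centre of its underside (on the bench).
- notebook: Bystander: a blue notebook with a black phone lying on it, 150 x 210 x 19 mm. Origin at the centre of its underside (on the bench).
There are look-alikes about, which are no part of the job. What is shaped like the tray but green or red is not meant.

How it is judged:
On the way, in this order (a step that is already met when the one before it is completed fails the run):
1. the tray stands on its far edge before the warmer, leaning on the warmer (its flat 57 to 123 degrees up) (angle between tray's own z axis and vertical between 1 and 2.15 rad and height (world z) of far_edge below 0.05 m and contact force between tray and warmer above 0.2 N), for 0.1 s.
2. the tray has tipped over onto the deck, openings up (angle between tray's own z axis and vertical above 3 rad and height (world z) of tray between 0.035 and 0.055 m and x of tray in the frame of warmer above -0.09 m), for 0.2 s.
At the end, for the whole second after the job is handed in: The tray lies flat on the warmer's deck with its openings up (within 3.5 degrees), flush against the back stop (its centre within 3 mm of own x = 0 of the warmer, square to it within 3.4 degrees), wholly on the deck sideways (centre within 35 mm of the warmer's middle line), at rest (angle between tray's own z axis and vertical above 3.08 rad and height (world z) of tray between 0.04 and 0.046 m and x of tray in the frame of warmer between -0.003 and 0.003 m and y of tray in the frame of warmer between -0.035 and 0.035 m and angle between the x axis of tray and the x axis of warmer, either way round below 0.06 rad and linear speed of tray below 0.01 m/s and angular speed of tray below 0.1 rad/s); the robot touches nothing.
It fails at once if the robot presses on the tray with more than 20 N (contact force between any of the arm, the fingers and tray above 20 N).
It fails at once if the robot presses on the warmer with more than 20 N (contact force between any of the arm, the fingers and warmer above 20 N).
It fails at once if a bystander is shifted by more than 20 mm (distance of any of stack, tube_rack, wash_bottle, dish, marker, vial, notebook from where it was at the start of the episode above 0.02 m).
It also fails if it takes over 72 s, if anything falls off the work surface, if the arm or the gripper's body presses on something with over 40 N, if the wrist force passes 120 N, or if a joint passes its speed limit or range.

## Robot

A 6-joint arm with a two-finger parallel gripper is mounted at the origin on the work surface. World frame = base frame: x ahead of the robot, y to its left, z up, the work surface at z = 0. Lengths are in m, angles in rad, forces in N, time in s.
With the tool pointing down it reaches from about 0.425 to 0.95 m from the base axis. Payload 3.5 kg.
Tool frame: the origin (TCP) lies midway between the tips of the shut fingers; the grasp point (between the pads) lies 19 mm behind it; z points along the fingers, y is the direction in which the jaws open and shut (so a half turn about z gives the same grasp; the last joint's range is limited). The gripper opens to 85 mm and grips with 20 to 120 N. Pads are 22 mm wide; open, the fingers measure 114 mm over their backs; the gripper's body (76 mm by 85 mm) begins 54 mm behind the grasp point. The pads swing forward as they close: fully open they stand 13 mm farther back than shut.
Start: joints at [-1.253, 0.286, 1.577, -0, 1.279, -0.15], TCP at [0.304, -0.602, 0.231] pointing down, gripper open.
Joint ranges: [-2.77, 2.77], [-0.9, 2.22], [0.21, 2.48], [-1.53, 4.67], [0.24, 2.81], [-2.84, 2.84]. Speed limits (rad/s): [2.79, 2.79, 3.14, 3.14, 3.14, 3.14].

## Interface

Orientations are given as a unit quaternion [x, y, z, w].
In Python, from plant import ctrl gives the robot as it stands.
- The arm moves only by the tool apply_moves, never from a script. Its argument "moves" is a list that holds one entry, the list of rows, each a list of 7 numbers: the shift along the tool's x, y, z in m, then the turn, a rotation vector about the tool's x, y, z in degrees, then the gripper's target within -1 to 1 (shut at 1, half-way at 0, fully open at -1). In form: [[[tx, ty, tz, ax, ay, az, hand], ...]]. A call has 1 to 12 rows; each row shifts and turns the pose as measured when the row begins, along the tool's axes as they then stand; what a row does not reach is not made up. A row lasts 1/10 s, in which the tool goes at most 50 mm and 8.59 degrees, less where a joint would pass 70% of its speed; a pose out of reach is approached as far as the arm can. A call with a gripper value outside its range is refused whole. The fingers move at their own pace and stop on an object; "force" is the grip in N (left out, the last holds). Time passes only in rows, so rows that do not move let the fingers close. It gives the time, the measured TCP pose, the force and the opening at its end, in the units of the state.
- ctrl.get_state(): the state, without advancing time (a new reading comes with each control period).
- ctrl.read_camera(name): name is "side" or "top"; returns the picture (384x512x3 uint8, red, green, blue); there is no depth.
- ctrl.get_calibration(name): a dict with "camera_matrix" (3x3 intrinsics, pixels), "k1" (the pictures are not rectified: a ray, as slopes to the right and down, at radius r is drawn at 1 + k1 r^2 times it, then the intrinsics apply), "cam_to_world" (4x4, takes a point from camera to world coordinates). Camera axes: x right, y up, looking along -z (the intrinsics and any distortion apply to the point x, -y, -z); pixel columns grow to the right and rows downward; lengths in m; the calibration is good to about 2 mm. A picture is of the moment at which its call begins. get_calibration takes no time and is no camera call.
- ctrl.sign_off(): hands the job in, once; it reports no verdict.
The state is a dict: "time": time; "qpos": joint angles; "dq": joint speeds; "joint_efforts": joint torques, N m; "eef_pos": TCP position; "tcp_rot": TCP orientation; "contact_force": force on the tool from outside, world axes, zero at the start; "wrist_torque": the same for the moment, N m; "opening": opening from 0.0 (shut) to 1.0 (fully open).
Only numpy, scipy, OpenCV 4.12 (cv2) and the standard library are available. Lean on these libraries where they do the work, as an engineer would, in place of code of your own. Each camera call takes 0.05 s, during which the arm holds its last target. There are 200 camera calls.

## Working session

There is one attempt and no reset: what is moved stays moved. The work goes in short steps, Python scripts to look and compute and a tool call to move; the robot and the scene stay as the last step left them, time stands still between calls to the robot, and variables do not carry over. Pictures are saved under pics/ and viewed, about 8 in all and at most 12, crops included, and the job is handed in when it is done.

Besides the shell and the picture viewer there is one more tool, called by a JSON object that holds its "op" and its "data". apply_moves: Moves the arm, as the interface text tells. Its arguments: {"type":"object","properties":{"moves":{"type":"array","items":{"type":"array","items":{"type":"array","items":{"type":"number"}}}},"force":{"type":"number"}},"required":["moves"]}

```bash
ls; mkdir -p pics; cat > h.py <<'E'
import numpy as np, cv2
from plant import ctrl
def snap(cam,fn):
    im=ctrl.read_camera(cam); cv2.imwrite('pics/'+fn,im[:,:,::-1]); return im
def ray(cam,px):
    c=ctrl.get_calibration(cam); K=np.array(c['camera_matrix']); k1=c['k1']; T=np.array(c['cam_to_world'])
    d=np.linalg.inv(K)@[px[0],px[1],1]; d=d[:2]
    u=d.copy()
    for _ in range(30): u=d/(1+k1*(u@u))
    return T[:3,3],T[:3,:3]@np.array([u[0],-u[1],-1])
def pt(cam,px,z):
    o,v=ray(cam,px); return o+v*(z-o[2])/v[2]
def proj(cam,p):
    c=ctrl.get_calibration(cam); K=np.array(c['camera_matrix']); k1=c['k1']; T=np.array(c['cam_to_world'])
    q=T[:3,:3].T@(np.array(p)-T[:3,3]); s=np.array([q[0],-q[1]])/-q[2]; s=s*(1+k1*(s@s))
    return (K@[s[0],s[1],1])[:2]
E
python3 - <<'E'
from h import *
a=snap('top','t0.png');b=snap('side','s0.png')
cv2.imwrite('pics/both.png',np.vstack([a,b])[:,:,::-1][:, :] if 0 else cv2.resize(np.hstack([a,b])[:,:,::-1],(800,300)))
print(ctrl.get_state())
for n in('top','side'):print(ctrl.get_calibration(n))
E
```

```text
pics
{'time': 0.1, 'qpos': array([-1.25300790e+00,  2.87137942e-01,  1.57808924e+00, -1.34196073e-05,
        1.27862234e+00, -1.49982424e-01]), 'dq': array([ 0.00011225, -0.00179699, -0.00440625,  0.00025495, -0.00138749,
       -0.0004813 ]), 'joint_efforts': array([ 1.00863021e-03, -4.07297623e+01, -2.93699276e+01, -1.33323965e-04,
        3.43760992e-03, -4.84711961e-06]), 'eef_pos': array([ 0.30419261, -0.601871  ,  0.23001318]), 'tcp_rot': array([ 9.72772189e-01,  2.31760641e-01, -1.00968550e-04, -1.12392534e-03]), 'contact_force': array([-0.13923835, -0.22327021,  0.23102874]), 'wrist_torque': array([0.01483141, 0.04020521, 0.02172199]), 'opening': 1.0013693124238965}
{'camera_matrix': array([[415.14819495,   0.        , 259.84990525],
       [  0.        , 415.14819495, 191.71617336],
       [  0.        ,   0.        ,   1.        ]]), 'k1': -0.1541372668470022, 'cam_to_world': array([[-6.13047438e-03,  9.87445911e-01, -1.57838491e-01,
         3.21781741e-01],
       [-9.99978909e-01, -6.39213673e-03, -1.15018961e-03,
        -3.43171631e-02],
       [-2.14467524e-03,  1.57828111e-01,  9.87464272e-01,
         1.41237955e+00],
       [ 0.00000000e+00,  0.00000000e+00,  0.00000000e+00,
         1.00000000e+00]])}
{'camera_matrix': array([[441.79606462,   0.        , 251.81441609],
       [  0.        , 441.79606462, 189.60070744],
       [  0.        ,   0.        ,   1.        ]]), 'k1': -0.09112431445784484, 'cam_to_world': array([[-0.83450939,  0.27431731, -0.47785363, -0.10361155],
       [-0.55090308, -0.39966965,  0.73264587,  0.94383185],
       [ 0.00999384,  0.87465089,  0.48465033,  0.68146988],
       [ 0.        ,  0.        ,  0.        ,  1.        ]])}
```

View pics/t0.png

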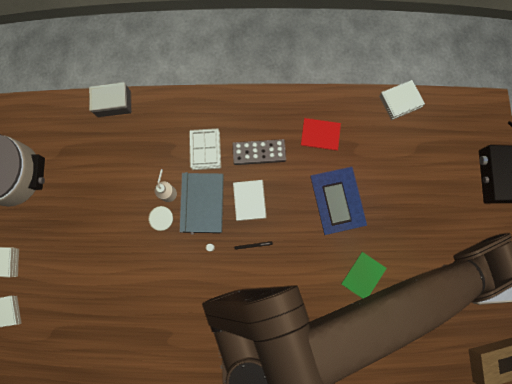

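View pics/s0.png

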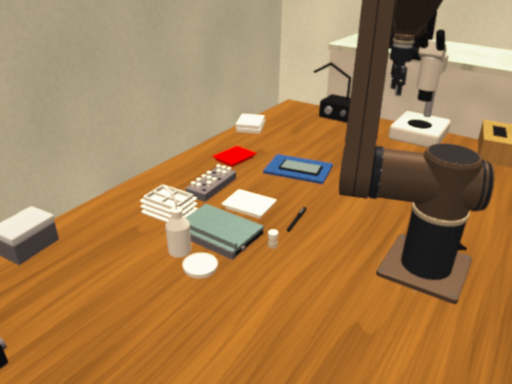

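The top picture shows three white or pale tray-like things:
- The blank white one at (250,200), directly before the grey block at (202,203).
- The stack with openings up at (205,148).
- A white block at (403,99), far off.

There are also red (321,134) and green (364,275) look-alikes. The one at (250,200) fits because it is white, flat base up and in front of the warmer. I'll confirm it in a crop and measure it.

```bash
python3 - <<'E'
from h import *
im=cv2.imread('pics/t0.png')
c=cv2.resize(im[130:270,140:380],None,fx=3.2,fy=3.2,interpolation=cv2.INTER_CUBIC);cv2.imwrite('pics/c0.png',c)
hsv=cv2.cvtColor(im,cv2.COLOR_BGR2HSV)
m=((hsv[...,1]<50)&(hsv[...,2]>150)).astype(np.uint8)
n,l,st,ce=cv2.connectedComponentsWithStats(m); k=l[200,250]
def rect(mask,z,name):
    ct=max(cv2.findContours(mask,0,2)[0],key=cv2.contourArea).reshape(-1,2)
    w=np.array([pt('top',p,z)[:2] for p in ct],np.float32)
    r=cv2.minAreaRect(w); print(name,r); print(cv2.boxPoints(r))
rect((l==k).astype(np.uint8),.018,'tray')
print(im[200,212],im[200,183],im[180,210])
col=im[205,212].astype(int)
m2=(np.abs(im.astype(int)-col).max(2)<22).astype(np.uint8)
n,l2,st,ce=cv2.connectedComponentsWithStats(m2);k=l2[205,212];print(st[k])
rect((l2==k).astype(np.uint8),.025,'warmer')
E
```

```text
tray ((0.5179151892662048, 0.004080664366483688), (0.13027572631835938, 0.10127406567335129), 5.216775894165039)
[[ 0.44844306  0.04858534]
 [ 0.45765126 -0.05226922]
 [ 0.5873873  -0.04042402]
 [ 0.5781791   0.06043055]]
[113 112  97] [110 110  95] [113 113  98]
[ 186  173   37   61 2017]
warmer ((0.5068815350532532, 0.15630702674388885), (0.1184261217713356, 0.20509319007396698), 89.1510009765625)
[[0.40346882 0.09861992]
 [0.60853946 0.09558101]
 [0.6102942  0.21399413]
 [0.4052236  0.21703304]]
```

View pics/c0.png

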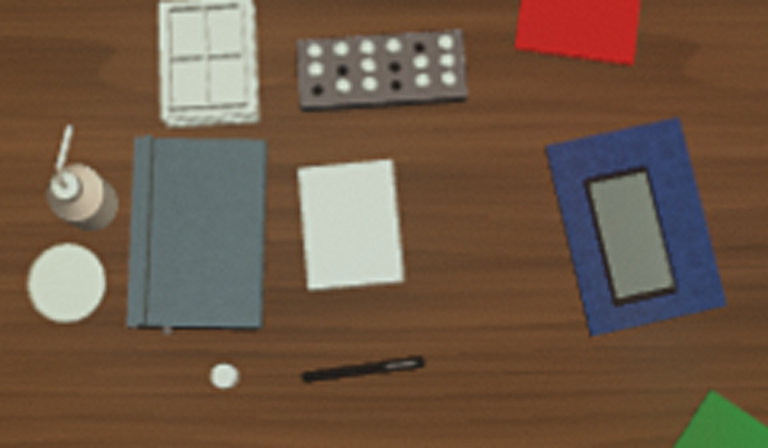

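The crop confirms it: a blank white tray, base up, with the grey warmer to its left and the stop bar at the warmer's far left. The measured tray is 130x101 mm with its centre at (0.518, 0.004). The warmer front is at y≈0.098 and its own x points at about 89°, so the gap is about 43 mm and the tray is about 6° askew. All of that fits the description. Now the approach.

```bash
cat >> h.py <<'E'
from scipy.spatial.transform import Rotation as R
def Rt(yaw,tilt): # tool x at yaw (deg) in world, tips tilted forward by tilt
    return R.from_euler('z',yaw,degrees=True)*R.from_euler('x',180,degrees=True)*R.from_euler('y',tilt,degrees=True)
def plan(p1,R1,n,hand=-1,p0=None,R0=None):
    s=ctrl.get_state()
    if p0 is None:p0=s['eef_pos'];R0=R.from_quat(s['tcp_rot'])
    rv=(R0.inv()*R1).as_rotvec(); rows=[]
    for i in range(n):
        Ri=R0*R.from_rotvec(rv*i/n); rows.append([round(float(v),4) for v in Ri.inv().apply((np.array(p1)-p0)/n)]+[round(float(v),2) for v in np.degrees(rv/n)]+[hand])
    print(rows)
def st():
    s=ctrl.get_state();Q=R.from_quat(s['tcp_rot']).as_matrix()
    print('t',s['time'],'p',s['eef_pos'].round(4),'x',Q[:,0].round(3),'z',Q[:,2].round(3),'F',s['contact_force'].round(2),'q',s['qpos'].round(2))
E
python3 -c "
from h import *
plan([.515,-.10,.12],Rt(89.2,0),12)"
```

```text
[[0.0345, -0.0294, 0.0092, -0.01, -0.01, -5.2, -1], [0.0371, -0.0261, 0.0092, -0.01, -0.01, -5.2, -1], [0.0393, -0.0227, 0.0092, -0.01, -0.01, -5.2, -1], [0.0412, -0.019, 0.0092, -0.01, -0.01, -5.2, -1], [0.0427, -0.0152, 0.0092, -0.01, -0.01, -5.2, -1], [0.0439, -0.0113, 0.0092, -0.01, -0.01, -5.2, -1], [0.0448, -0.0073, 0.0092, -0.01, -0.01, -5.2, -1], [0.0452, -0.0032, 0.0092, -0.01, -0.01, -5.2, -1], [0.0453, 0.0009, 0.0092, -0.01, -0.01, -5.2, -1], [0.0451, 0.005, 0.0092, -0.01, -0.01, -5.2, -1], [0.0444, 0.0091, 0.0092, -0.01, -0.01, -5.2, -1], [0.0434, 0.0131, 0.0092, -0.01, -0.01, -5.2, -1]]
```

{"op": "apply_moves", "data": {"moves": [[[0.0345, -0.029, 0.009, 0, 0, -5.2, -1], [0.037, -0.026, 0.009, 0, 0, -5.2, -1], [0.039, -0.023, 0.009, 0, 0, -5.2, -1], [0.041, -0.019, 0.009, 0, 0, -5.2, -1], [0.043, -0.015, 0.009, 0, 0, -5.2, -1], [0.044, -0.011, 0.009, 0, 0, -5.2, -1], [0.045, -0.007, 0.009, 0, 0, -5.2, -1], [0.045, -0.003, 0.009, 0, 0, -5.2, -1], [0.045, 0.001, 0.009, 0, 0, -5.2, -1], [0.045, 0.005, 0.009, 0, 0, -5.2, -1], [0.044, 0.009, 0.009, 0, 0, -5.2, -1], [0.03, 0.01, 0.009, 0, 0, -5.2, -1]]]}}

```text
time: 1.3
eef_pos: [0.5046, -0.0954, 0.1142]
tcp_rot: [0.7, 0.714, 0.0, -0.003]
contact_force: [0.7, 0.0, -0.8]
opening: 0.995
```

```bash
python3 -c "
from h import *
st();plan([.515,-.10,.06],Rt(89.2,25),6)"
```

```text
t 1.3 p [ 0.5046 -0.0954  0.1142] x [-0.021  1.     0.004] z [-0.003  0.004 -1.   ] F [ 0.71  0.01 -0.83] q [-0.39  0.06  2.06  0.    1.02 -0.41]
[[-0.0008, 0.0017, 0.009, -0.1, 4.13, 0.32, -1], [-0.0015, 0.0017, 0.0089, -0.1, 4.13, 0.32, -1], [-0.0021, 0.0017, 0.0088, -0.1, 4.13, 0.32, -1], [-0.0027, 0.0017, 0.0086, -0.1, 4.13, 0.32, -1], [-0.0033, 0.0017, 0.0084, -0.1, 4.13, 0.32, -1], [-0.0039, 0.0017, 0.0082, -0.1, 4.13, 0.32, -1]]
```

{"op": "apply_moves", "data": {"moves": [[[-0.001, 0.0017, 0.009, 0, 4.1, 0.3, -1], [-0.0015, 0.0017, 0.009, 0, 4.1, 0.3, -1], [-0.002, 0.0017, 0.009, 0, 4.1, 0.3, -1], [-0.003, 0.0017, 0.0085, 0, 4.1, 0.3, -1], [-0.0035, 0.0017, 0.0085, 0, 4.1, 0.3, -1], [-0.004, 0.0017, 0.008, 0, 4.1, 0.3, -1], [0, 0, 0, 0, 0, 0, -1]]]}}

```text
time: 2.0
eef_pos: [0.5137, -0.0908, 0.0544]
tcp_rot: [0.689, 0.689, 0.154, -0.165]
contact_force: [0.1, -0.6, -0.4]
opening: 0.995
```

```bash
python3 - <<'E'
from h import *
st()
a=snap('top','t1.png');b=snap('side','s1.png')
c=cv2.resize(a[140:270,140:380],(800,433));d=cv2.resize(b[130:300,120:400],(800,486))
cv2.imwrite('pics/c1.png',cv2.resize(d,None,fx=1,fy=1)[:,:,::-1])
print(proj('side',[.515,-.1,.06]))
E
```

```text
t 2.0 p [ 0.5137 -0.0908  0.0544] x [0.003 0.899 0.438] z [-0.015  0.438 -0.899] F [ 0.13 -0.64 -0.36] q [-0.55  0.28  1.99  0.41  1.16 -0.77]
[268.87875045 175.54929554]
```

View pics/c1.png

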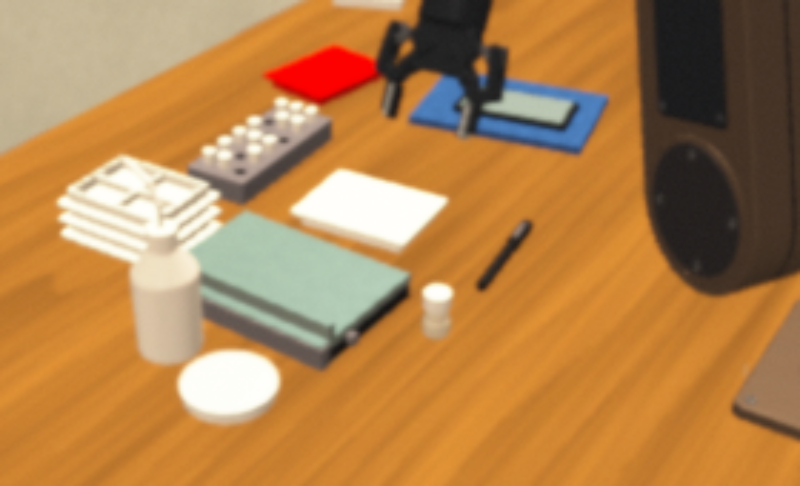

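```bash
python3 -c "
from h import *
plan([.515,-.08,.004],Rt(89.2,15),6)"
```

```text
[[-0.0022, 0.0002, 0.0085, -0.18, -1.81, 0.14, -1], [-0.002, 0.0002, 0.0086, -0.18, -1.81, 0.14, -1], [-0.0017, 0.0002, 0.0087, -0.18, -1.81, 0.14, -1], [-0.0014, 0.0001, 0.0087, -0.18, -1.81, 0.14, -1], [-0.0011, 0.0001, 0.0088, -0.18, -1.81, 0.14, -1], [-0.0009, 0.0001, 0.0088, -0.18, -1.81, 0.14, -1]]
```

{"op": "apply_moves", "data": {"moves": [[[-0.002, 0, 0.0085, -0.2, -1.8, 0.1, -1], [-0.002, 0, 0.0085, -0.2, -1.8, 0.1, -1], [-0.0017, 0, 0.0085, -0.2, -1.8, 0.1, -1], [-0.0014, 0, 0.0085, -0.2, -1.8, 0.1, -1], [-0.001, 0, 0.0085, -0.2, -1.8, 0.1, -1], [-0.001, 0, 0.0085, -0.2, -1.8, 0.1, -1], [0, 0, 0, 0, 0, 0, -1]]]}}

```text
time: 2.8
eef_pos: [0.5173, -0.0781, 0.0103]
tcp_rot: [0.703, 0.701, 0.091, -0.08]
contact_force: [-0.5, 0.3, 0.3]
opening: 1.001
```

{"op": "apply_moves", "data": {"moves": [[[0, 0, 0.002, 0, 0, 0, -1], [0, 0, 0.002, 0, 0, 0, -1], [0, 0, 0.001, 0, 0, 0, -1]]]}}

```text
time: 3.1
eef_pos: [0.5189, -0.0767, 0.0077]
tcp_rot: [0.702, 0.702, 0.092, -0.078]
contact_force: [0.8, 0.3, 0.5]
opening: 0.998
```

```bash
python3 -c "
from h import *
st()"
```

```text
t 3.1 p [ 0.5189 -0.0767  0.0077] x [-0.001  0.971  0.239] z [ 0.02   0.239 -0.971] F [0.84 0.3  0.52] q [-0.45  0.29  2.05  0.29  0.91 -0.64]
```

{"op": "apply_moves", "data": {"moves": [[[-0.001, -0.001, 0.004, 0, 0, 0, -1], [-0.001, -0.001, 0.004, 0, 0, 0, -1], [0, 0, 0, 0, 0, 0, -1]]]}}

```text
time: 3.4
eef_pos: [0.5173, -0.0775, -0.0009]
tcp_rot: [0.703, 0.701, 0.092, -0.078]
contact_force: [0.5, -0.3, -0.6]
opening: 1.0
```

{"op": "apply_moves", "data": {"moves": [[[-0.001, -0.001, 0.004, 0, 0, 0, -1], [0, 0, 0, 0, 0, 0, -1]]]}}

```text
time: 3.6
eef_pos: [0.5161, -0.0777, -0.0057]
tcp_rot: [0.703, 0.701, 0.092, -0.078]
contact_force: [-0.2, 0.3, 0.4]
opening: 0.999
```

{"op": "apply_moves", "data": {"moves": [[[0.0058, 0, 0.0013, 0, 0, 0, -1], [0.0058, 0, 0.0013, 0, 0, 0, -1], [0.0058, 0, 0.0013, 0, 0, 0, -1], [0.0058, 0, 0.0013, 0, 0, 0, -1], [0.0058, 0, 0.0013, 0, 0, 0, -1], [0.0058, 0, 0.0013, 0, 0, 0, -1]]]}}

```text
time: 4.2
eef_pos: [0.5163, -0.0394, -0.0048]
tcp_rot: [0.703, 0.701, 0.092, -0.078]
contact_force: [1.3, -0.7, -1.0]
opening: 1.001
```

{"op": "apply_moves", "data": {"moves": [[[0.005, 0, 0.0012, 0, 0, 0, -1], [0.005, 0, 0.0012, 0, 0, 0, -1], [0.005, 0, 0.0012, 0, 0, 0, -1], [0.004, 0, 0.001, 0, 0, 0, -1]]]}}

```text
time: 4.6
eef_pos: [0.5164, -0.0177, -0.0047]
tcp_rot: [0.703, 0.701, 0.092, -0.078]
contact_force: [-0.2, 0.2, -0.4]
opening: 1.004
```

```bash
python3 -c "
from h import *
st()"
```

```text
t 4.6 p [ 0.5164 -0.0177 -0.0047] x [-0.001  0.971  0.238] z [ 0.02   0.238 -0.971] F [-0.17  0.22 -0.37] q [-0.35  0.29  2.09  0.31  0.85 -0.56]
```

{"op": "apply_moves", "data": {"moves": [[[0.002, 0, 0.0005, 0, 0, 0, -1], [0.002, 0, 0.0005, 0, 0, 0, -1], [0.002, 0, 0.0005, 0, 0, 0, -1]]]}}

```text
time: 4.9
eef_pos: [0.5166, -0.012, -0.0047]
tcp_rot: [0.702, 0.702, 0.091, -0.076]
contact_force: [-4.7, -11.3, 1.1]
opening: 1.0
```

{"op": "apply_moves", "data": {"moves": [[[0.0015, 0, 0.0005, 0, 0, 0, -1], [0.0015, 0, 0.0005, 0, 0, 0, -1]]]}}

```text
time: 5.1
eef_pos: [0.5166, -0.0123, -0.0048]
tcp_rot: [0.702, 0.702, 0.089, -0.074]
contact_force: [-3.7, -7.2, 2.8]
opening: 0.994
```

```bash
python3 - <<'E'
from h import *
st()
im=cv2.cvtColor(snap('top','t2.png'),cv2.COLOR_RGB2BGR)
cv2.imwrite('pics/c2.png',np.vstack([cv2.resize(im[150:250,160:320],(640,400),interpolation=2)]))
E
```

```text
t 5.1 p [ 0.5166 -0.0123 -0.0048] x [-0.003  0.974  0.229] z [ 0.021  0.229 -0.973] F [-3.65 -7.18  2.77] q [-0.33  0.29  2.09  0.3   0.84 -0.54]
```

View pics/c2.png

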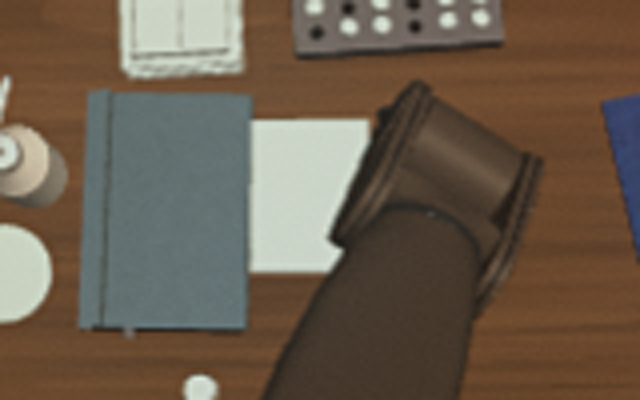

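{"op": "apply_moves", "data": {"moves": [[[0.0022, 0, -0.0036, 0, 0, 0, -1], [0.0022, 0, -0.0036, 0, 0, 0, -1], [0.0022, 0, -0.0036, 0, 0, 0, -1]]]}}

```text
time: 5.45
eef_pos: [0.5159, -0.0118, 0.0069]
tcp_rot: [0.703, 0.702, 0.086, -0.072]
contact_force: [-0.7, -5.1, 0.4]
opening: 1.0
```

```bash
cat >> h.py <<'E'
def side(fn):
    im=cv2.cvtColor(snap('side','raw_'+fn),cv2.COLOR_RGB2BGR)
    cv2.imwrite('pics/'+fn,cv2.resize(im[130:270,130:340],(800,533),interpolation=2))
E
python3 - <<'E'
from h import *
st(); side('d1.png')
E
```

```text
t 5.45 p [ 0.5159 -0.0118  0.0069] x [0.    0.975 0.223] z [ 0.02   0.223 -0.975] F [-0.69 -5.09  0.37] q [-0.33  0.26  2.09  0.29  0.86 -0.52]
```

View pics/d1.png

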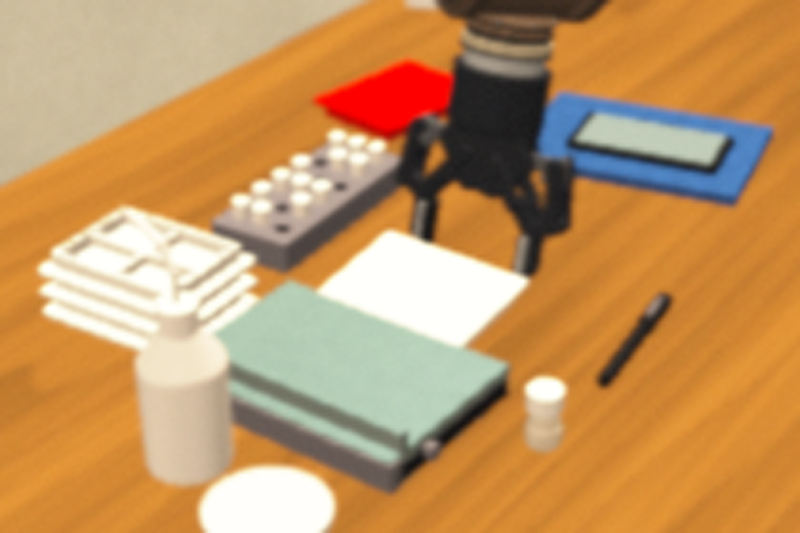

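```bash
python3 - <<'E'
from h import *
# tray/warmer joint corner in top crop c2 (250,272)->full
for p in [(250,272),(250,119)]: print(pt('top',(p[0]/4+160,p[1]/4+150),.018))
for z in (.018,.028,.033):
  for x in (.447,.452,.457): print(z,x,proj('side',[x,-.002,z]))
E
```

```text
[0.45566681 0.09388216 0.018     ]
[0.58696381 0.0948822  0.018     ]
0.018 0.447 [270.80662544 207.31436041]
0.018 0.452 [269.3320593  206.80861741]
0.018 0.457 [267.86285339 206.30468751]
0.028 0.447 [270.91444666 204.34738308]
0.028 0.452 [269.43399168 203.84513814]
0.028 0.457 [267.95894257 203.34470832]
0.033 0.447 [270.96860963 202.85526701]
0.033 0.452 [269.48519731 202.35480151]
0.033 0.457 [268.00721384 201.85615207]
```

{"op": "apply_moves", "data": {"moves": [[[0.0025, 0, -0.0032, 0, 1, 0, -1], [0.0025, 0, -0.0032, 0, 1, 0, -1], [0.0026, 0, -0.0032, 0, 1, 0, -1]]]}}

```text
time: 5.8
eef_pos: [0.5161, -0.0091, 0.0193]
tcp_rot: [0.701, 0.7, 0.104, -0.089]
contact_force: [-2.1, -3.7, 0.5]
opening: 1.001
```

```bash
python3 - <<'E'
from h import *
st(); side('d2.png')
# white blob in side: lowest-right corner
im=cv2.imread('pics/raw_d2.png');hsv=cv2.cvtColor(im,cv2.COLOR_BGR2HSV)
m=((hsv[...,1]<40)&(hsv[...,2]>200)).astype(np.uint8)
n,l,s,c=cv2.connectedComponentsWithStats(m);k=l[205,240];print(k,s[k])
ct=max(cv2.findContours((l==k).astype(np.uint8),0,2)[0],key=cv2.contourArea).reshape(-1,2);print(ct[ct[:,0].argmax()])
E
```

```text
t 5.8 p [ 0.5161 -0.0091  0.0193] x [-0.002  0.963  0.27 ] z [ 0.022  0.27  -0.963] F [-2.06 -3.7   0.55] q [-0.35  0.24  2.09  0.34  0.91 -0.57]
19 [ 141  185  126   60 3362]
[266 202]
```

View pics/d2.png

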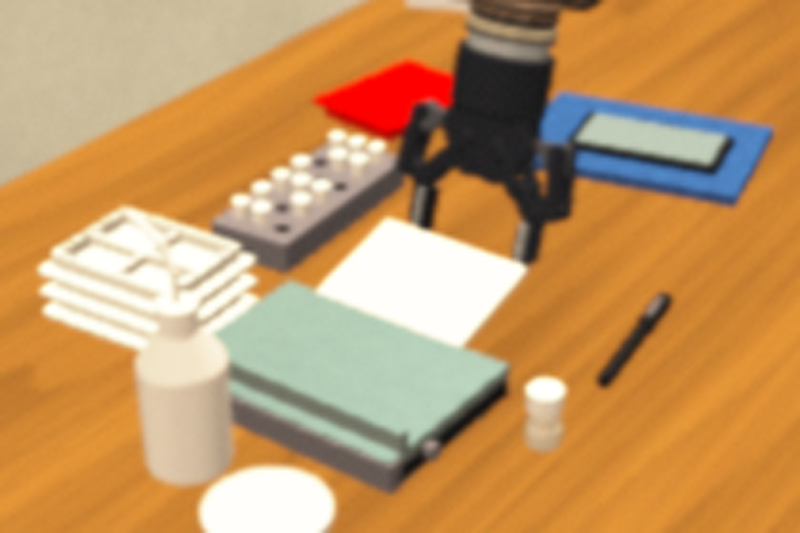

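```bash
python3 - <<'E'
from h import *
for th in (0,4,8,12,16,20):
  t=np.radians(th); print(th,proj('side',[.456,.0945-.1*np.cos(t)-.0*np.sin(t),.018+.1*np.sin(t)]).round(1))
E
```

```text
0 [268.8 205.9]
4 [268.8 203.9]
8 [268.7 201.9]
12 [268.6 200. ]
16 [268.4 198.2]
20 [268.  196.5]
```

```bash
cat >> h.py <<'E'
def arc(th0,n,dth,tau0,dtau,p,r=.1):
    rows=[]
    for i in range(n):
        t=np.radians(th0+dth*i);a=np.radians(tau0+dtau*i);s=r*np.radians(dth)
        dy=s*np.sin(t)+p*np.cos(t);dz=s*np.cos(t)-p*np.sin(t)
        rows.append([round(dy*np.cos(a)+dz*np.sin(a),4),0,round(dy*np.sin(a)-dz*np.cos(a),4),0,dtau,0,-1])
    print(rows)
def corner():
    im=cv2.cvtColor(ctrl.read_camera('side'),cv2.COLOR_RGB2BGR);hsv=cv2.cvtColor(im,cv2.COLOR_BGR2HSV)
    m=((hsv[...,1]<40)&(hsv[...,2]>140)).astype(np.uint8); m[:,:200]=0
    n,l,s,c=cv2.connectedComponentsWithStats(m[:215,:290]);k=1+s[1:,4].argmax()
    ct=max(cv2.findContours((l==k).astype(np.uint8),0,2)[0],key=cv2.contourArea).reshape(-1,2)
    print('corner',ct[(ct[:,0]-.3*ct[:,1]).argmax()],'top',ct[ct[:,1].argmin()],s[k])
E
python3 -c "
from h import *
corner();arc(12,6,2.9,16,1.5,.0017)
for th in (0,12,20,30,40,50,60,70,80,90,100,110):
  t=np.radians(th); print(th,*[proj('side',[x,.0945-.1*np.cos(t),.018+.1*np.sin(t)]).round(1) for x in (.456,.587)])
"
```

```text
corner [266 200] top [230 188] [ 200  188   67   27 1131]
[[np.float64(0.0039), 0, np.float64(-0.0037), 0, 1.5, 0, -1], [np.float64(0.0041), 0, np.float64(-0.0034), 0, 1.5, 0, -1], [np.float64(0.0044), 0, np.float64(-0.003), 0, 1.5, 0, -1], [np.float64(0.0046), 0, np.float64(-0.0027), 0, 1.5, 0, -1], [np.float64(0.0048), 0, np.float64(-0.0023), 0, 1.5, 0, -1], [np.float64(0.005), 0, np.float64(-0.002), 0, 1.5, 0, -1]]
0 [268.8 205.9] [232.2 193.4]
12 [268.6 200. ] [231.7 187.7]
20 [268.  196.5] [230.8 184.2]
30 [266.8 192.8] [229.3 180.5]
40 [265.1 189.8] [227.3 177.6]
50 [262.8 187.7] [224.7 175.4]
60 [260.1 186.5] [221.7 174.2]
70 [257.  186.4] [218.3 173.9]
80 [253.6 187.4] [214.6 174.8]
90 [250.  189.6] [210.7 176.6]
100 [246.3 192.7] [206.8 179.5]
110 [242.7 196.9] [203.1 183.3]
```

{"op": "apply_moves", "data": {"moves": [[[0.0039, 0, -0.0037, 0, 1.5, 0, -1], [0.0041, 0, -0.0034, 0, 1.5, 0, -1], [0.0044, 0, -0.003, 0, 1.5, 0, -1]]]}}

```text
time: 6.2
eef_pos: [0.5166, -0.0028, 0.0336]
tcp_rot: [0.696, 0.697, 0.131, -0.114]
contact_force: [-3.3, -7.5, 2.5]
opening: 0.993
```

```bash
python3 -c "
from h import *
st();corner()"
```

```text
t 6.2 p [ 0.5166 -0.0028  0.0336] x [-0.006  0.94   0.34 ] z [ 0.023  0.34  -0.94 ] F [-3.26 -7.54  2.52] q [-0.37  0.23  2.08  0.41  0.97 -0.62]
corner [265 196] top [229 185] [ 200  185   66   30 1243]
```

{"op": "apply_moves", "data": {"moves": [[[0.0045, 0, -0.003, 0, 1.5, 0, -1], [0.0046, 0, -0.0027, 0, 1.5, 0, -1], [0.0048, 0, -0.0023, 0, 1.5, 0, -1], [0.005, 0, -0.002, 0, 1.5, 0, -1]]]}}

```text
time: 6.65
eef_pos: [0.5163, 0.0149, 0.052]
tcp_rot: [0.687, 0.689, 0.172, -0.155]
contact_force: [-0.6, -0.2, -0.1]
opening: 0.997
```

```bash
python3 -c "
from h import *
st();corner()"
```

```text
t 6.65 p [0.5163 0.0149 0.052 ] x [-0.009  0.893  0.45 ] z [ 0.022  0.45  -0.893] F [-0.55 -0.24 -0.09] q [-0.38  0.22  2.08  0.51  1.06 -0.69]
corner [267 206] top [231 194] [200 194  68  21 920]
```

The tray slipped off and fell back flat. The tips had only been gripping the flange's face. I'll back off and start again with the tips lower.

```bash
python3 -c "
from h import *
s=ctrl.get_state()
plan([.519,-.045,.055],Rt(89.2,8),5)
plan([.519,-.045,-.003],Rt(89.2,8),5,p0=np.array([.519,-.045,.055]),R0=Rt(89.2,8))
"
```

```text
[[-0.0104, 0.0006, -0.0059, 0.22, -3.76, 0.21, -1], [-0.0108, 0.0006, -0.0052, 0.22, -3.76, 0.21, -1], [-0.0111, 0.0006, -0.0045, 0.22, -3.76, 0.21, -1], [-0.0114, 0.0006, -0.0037, 0.22, -3.76, 0.21, -1], [-0.0116, 0.0006, -0.003, 0.22, -3.76, 0.21, -1]]
[[-0.0016, -0.0, 0.0115, 0.0, 0.0, 0.0, -1], [-0.0016, -0.0, 0.0115, 0.0, 0.0, 0.0, -1], [-0.0016, -0.0, 0.0115, 0.0, 0.0, 0.0, -1], [-0.0016, -0.0, 0.0115, 0.0, 0.0, 0.0, -1], [-0.0016, -0.0, 0.0115, 0.0, 0.0, 0.0, -1]]
```

{"op": "apply_moves", "data": {"moves": [[[-0.0104, 0.0006, -0.006, 0.2, -3.8, 0.2, -1], [-0.0108, 0.0006, -0.005, 0.2, -3.8, 0.2, -1], [-0.011, 0.0006, -0.0045, 0.2, -3.8, 0.2, -1], [-0.0114, 0.0006, -0.0037, 0.2, -3.8, 0.2, -1], [-0.0116, 0.0006, -0.003, 0.2, -3.8, 0.2, -1], [0, 0, 0, 0, 0, 0, -1]]]}}

```text
time: 7.3
eef_pos: [0.5182, -0.0454, 0.0549]
tcp_rot: [0.711, 0.701, 0.046, -0.046]
contact_force: [0.2, 0.4, 0.2]
opening: 1.003
```

```bash
python3 - <<'E'
from h import *
st()
im=cv2.cvtColor(snap('top','t3.png'),cv2.COLOR_RGB2HSV)
m=((im[...,1]<50)&(im[...,2]>150)).astype(np.uint8)
n,l,s,c=cv2.connectedComponentsWithStats(m);k=l[200,230];print(k,s[k])
ct=max(cv2.findContours((l==k).astype(np.uint8),0,2)[0],key=cv2.contourArea).reshape(-1,2)
ct=ct[ct[:,0]<235]
w=np.array([pt('top',p,.018)[:2] for p in ct]);print(w.min(0),w.max(0))
plan([.519,-.045,-.004],Rt(89.2,8),5)
E
```

```text
t 7.3 p [ 0.5182 -0.0454  0.0549] x [0.014 0.992 0.129] z [ 0.001  0.129 -0.992] F [0.23 0.42 0.16] q [-0.34  0.18  2.06  0.15  0.94 -0.42]
21 [223 179  31  39 924]
[0.45888193 0.05840335] [0.58951373 0.09238822]
[[-0.0015, 0.0002, 0.0116, -0.02, 0.1, -0.01, -1], [-0.0015, 0.0002, 0.0116, -0.02, 0.1, -0.01, -1], [-0.0015, 0.0002, 0.0116, -0.02, 0.1, -0.01, -1], [-0.0016, 0.0002, 0.0116, -0.02, 0.1, -0.01, -1], [-0.0016, 0.0002, 0.0116, -0.02, 0.1, -0.01, -1]]
```

{"op": "apply_moves", "data": {"moves": [[[-0.0015, 0.001, 0.0116, 0, 0, 0, -1], [-0.0015, 0.001, 0.0116, 0, 0, 0, -1], [-0.0015, 0.001, 0.0116, 0, 0, 0, -1], [-0.0016, 0, 0.0116, 0, 0, 0, -1], [-0.0016, 0, 0.0116, 0, 0, 0, -1], [0, 0, 0.0025, 0, 0, 0, -1], [0, 0, 0, 0, 0, 0, -1]]]}}

```text
time: 8.05
eef_pos: [0.5197, -0.0441, -0.0121]
tcp_rot: [0.711, 0.7, 0.046, -0.05]
contact_force: [-5.0, 0.2, 10.9]
opening: 1.0
```

{"op": "apply_moves", "data": {"moves": [[[-0.0004, 0, 0.003, 0, 0, 0, -1], [0, 0, 0, 0, 0, 0, -1]]]}}

```text
time: 8.25
eef_pos: [0.52, -0.0443, -0.0113]
tcp_rot: [0.71, 0.701, 0.046, -0.053]
contact_force: [-0.8, 0.3, 0.7]
opening: 1.0
```

{"op": "apply_moves", "data": {"moves": [[[0.0058, 0, -0.0005, 0, 0, 0, -1], [0.006, 0, 0.0005, 0, 0, 0, -1], [0.006, 0, 0.0007, 0, 0, 0, -1], [0.004, 0, 0.0005, 0, 0, 0, -1], [0.002, 0, 0.0003, 0, 0, 0, -1]]]}}

```text
time: 8.75
eef_pos: [0.5197, -0.0182, -0.0109]
tcp_rot: [0.71, 0.701, 0.045, -0.053]
contact_force: [-0.4, -0.2, 0.8]
opening: 1.002
```

{"op": "apply_moves", "data": {"moves": [[[0.002, 0, 0.0003, 0, 0, 0, -1], [0.002, 0, 0.0003, 0, 0, 0, -1]]]}}

```text
time: 8.95
eef_pos: [0.52, -0.0139, -0.0111]
tcp_rot: [0.71, 0.701, 0.045, -0.053]
contact_force: [0.6, -1.4, 0.8]
opening: 0.999
```

{"op": "apply_moves", "data": {"moves": [[[0.0018, 0, 0, 0, 0, 0, -1], [0.0016, 0, 0, 0, 0, 0, -1], [0.002, 0, -0.0033, 0, 1, 0, -1], [0.0021, 0, -0.0033, 0, 1, 0, -1], [0.0022, 0, -0.0033, 0, 1, 0, -1]]]}}

```text
time: 9.45
eef_pos: [0.5197, -0.0111, -0.0008]
tcp_rot: [0.709, 0.699, 0.06, -0.068]
contact_force: [-0.7, -4.1, -1.0]
opening: 1.004
```

```bash
python3 -c "
from h import *
st();corner()"
```

```text
t 9.45 p [ 0.5197 -0.0111 -0.0008] x [0.014 0.983 0.181] z [-0.009  0.181 -0.983] F [-0.66 -4.11 -1.02] q [-0.3   0.29  2.07  0.23  0.86 -0.44]
corner [266 203] top [230 192] [200 192  67  23 990]
```

{"op": "apply_moves", "data": {"moves": [[[0.0026, 0, -0.003, 0, 1.5, 0, -1], [0.0027, 0, -0.003, 0, 1.5, 0, -1], [0.0028, 0, -0.003, 0, 1.5, 0, -1], [0.0029, 0, -0.0028, 0, 1.5, 0, -1]]]}}

```text
time: 9.9
eef_pos: [0.52, -0.0064, 0.0139]
tcp_rot: [0.704, 0.696, 0.097, -0.103]
contact_force: [-1.9, -4.8, 0.8]
opening: 0.998
```

```bash
python3 -c "
from h import *
st();corner()"
```

```text
t 9.9 p [ 0.52   -0.0064  0.0139] x [0.013 0.96  0.28 ] z [-0.007  0.28  -0.96 ] F [-1.87 -4.82  0.75] q [-0.34  0.28  2.06  0.33  0.93 -0.54]
corner [266 199] top [231 187] [ 200  187   67   28 1140]
```

{"op": "apply_moves", "data": {"moves": [[[0.0034, 0, -0.0026, 0, 1.8, 0, -1], [0.0035, 0, -0.0024, 0, 1.8, 0, -1], [0.0036, 0, -0.0021, 0, 1.8, 0, -1]]]}}

```text
time: 10.25
eef_pos: [0.5211, 0.0005, 0.0251]
tcp_rot: [0.699, 0.69, 0.132, -0.136]
contact_force: [-1.0, -4.9, 0.9]
opening: 1.0
```

```bash
python3 -c "
from h import *
st();corner()"
```

```text
t 10.25 p [5.211e-01 5.000e-04 2.510e-02] x [0.013 0.929 0.371] z [-0.003  0.371 -0.929] F [-1.   -4.93  0.9 ] q [-0.37  0.27  2.06  0.42  1.   -0.62]
corner [265 197] top [229 185] [ 200  185   66   30 1215]
```

{"op": "apply_moves", "data": {"moves": [[[0.0038, 0, -0.0016, 0, 1.5, 0, -1], [0.0039, 0, -0.0014, 0, 1.5, 0, -1], [0.004, 0, -0.0012, 0, 1.5, 0, -1]]]}}

```text
time: 10.6
eef_pos: [0.5225, 0.0102, 0.0349]
tcp_rot: [0.693, 0.683, 0.162, -0.164]
contact_force: [-1.5, -6.7, 2.8]
opening: 1.002
```

```bash
python3 -c "
from h import *
st();corner()"
```

```text
t 10.6 p [0.5225 0.0102 0.0349] x [0.014 0.894 0.448] z [ 0.001  0.448 -0.894] F [-1.54 -6.74  2.81] q [-0.38  0.28  2.05  0.5   1.05 -0.67]
corner [263 194] top [228 183] [ 200  183   64   32 1260]
```

{"op": "apply_moves", "data": {"moves": [[[0.0045, 0, -0.002, 0, 0.5, 0, -1], [0.0046, 0, -0.0018, 0, 0.5, 0, -1], [0.0047, 0, -0.0016, 0, 0.5, 0, -1]]]}}

```text
time: 10.95
eef_pos: [0.5232, 0.02, 0.0472]
tcp_rot: [0.691, 0.68, 0.173, -0.174]
contact_force: [0.2, -2.0, 1.2]
opening: 1.001
```

```bash
python3 -c "
from h import *
st();corner();side('d3.png')"
```

```text
t 10.95 p [0.5232 0.02   0.0472] x [0.015 0.88  0.475] z [ 0.003  0.475 -0.88 ] F [ 0.16 -2.02  1.19] q [-0.38  0.26  2.05  0.52  1.08 -0.67]
corner [260 193] top [226 181] [ 200  181   61   34 1271]
```

View pics/d3.png

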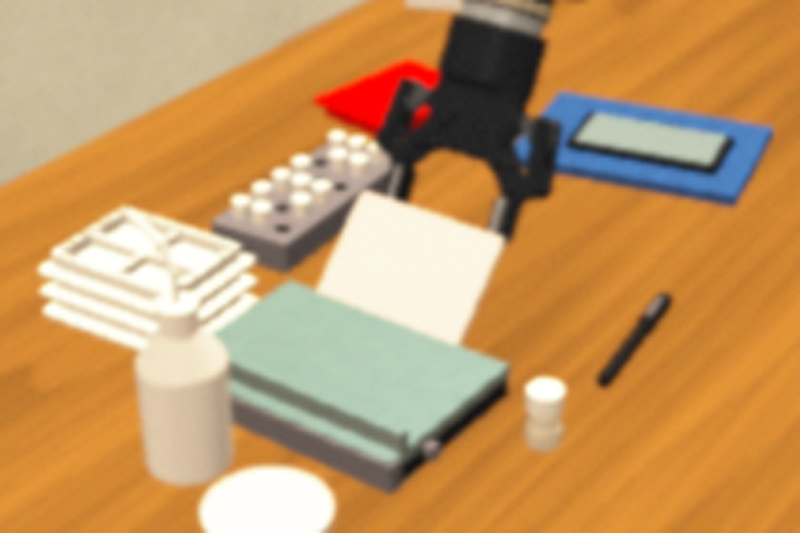

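{"op": "apply_moves", "data": {"moves": [[[0.0049, 0, -0.0015, 0, 0, 0, -1], [0.005, 0, -0.0012, 0, 0, 0, -1], [0.0051, 0, -0.001, 0, 0, 0, -1]]]}}

```text
time: 11.35
eef_pos: [0.523, 0.0332, 0.0581]
tcp_rot: [0.691, 0.68, 0.173, -0.175]
contact_force: [0.3, 0.5, 0.3]
opening: 1.0
```

```bash
python3 -c "
from h import *
st();corner()"
```

```text
t 11.35 p [0.523  0.0332 0.0581] x [0.015 0.879 0.476] z [ 0.002  0.476 -0.879] F [0.33 0.47 0.31] q [-0.35  0.24  2.06  0.53  1.09 -0.64]
corner [234 214] top [205 205] [200 205  35  10 219]
```

```bash
python3 -c "
from h import *
side('d4.png')"
```

```text
(no output)
```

View pics/d4.png

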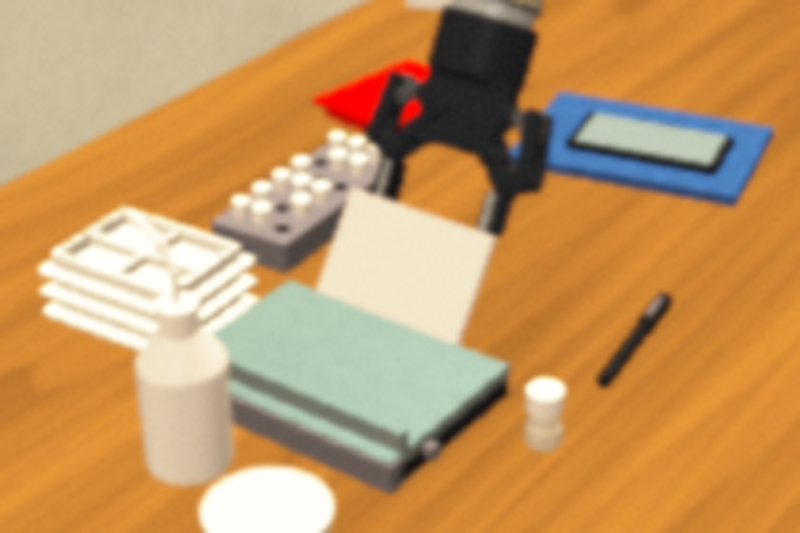

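{"op": "apply_moves", "data": {"moves": [[[0.005, 0, -0.0006, 0, 0, 0, -1], [0.005, 0, -0.0002, 0, 0, 0, -1], [0.005, 0, 0.0001, 0, 0, 0, -1], [0.005, 0, 0.0005, 0, 0, 0, -1]]]}}

```text
time: 11.85
eef_pos: [0.5238, 0.0517, 0.0694]
tcp_rot: [0.69, 0.681, 0.173, -0.174]
contact_force: [-2.6, -3.2, 6.5]
opening: 1.002
```

```bash
sed -i 's/hsv\[...,1\]<40)&(hsv\[...,2\]>140/hsv[...,1]<75)\&(hsv[...,2]>130/' h.py; python3 -c "
from h import *
st();corner()"
```

```text
t 11.85 p [0.5238 0.0517 0.0694] x [0.013 0.879 0.476] z [ 0.002  0.476 -0.88 ] F [-2.65 -3.17  6.47] q [-0.32  0.21  2.06  0.53  1.1  -0.61]
corner [289   0] top [200   0] [ 200    0   90  142 9303]
```

{"op": "apply_moves", "data": {"moves": [[[0.0045, 0, -0.0015, 0, 0, 0, -1], [0.0045, 0, -0.0003, 0, 0, 0, -1]]]}}

```text
time: 12.1
eef_pos: [0.5233, 0.0605, 0.0757]
tcp_rot: [0.69, 0.681, 0.173, -0.175]
contact_force: [-0.6, 0.1, 0.5]
opening: 1.002
```

```bash
python3 -c "
from h import *
st();side('d5.png')
im=cv2.imread('pics/raw_d5.png'); print(im[185:212:3,240].tolist())"
```

```text
t 12.1 p [0.5233 0.0605 0.0757] x [0.013 0.879 0.477] z [ 0.001  0.477 -0.879] F [-0.61  0.06  0.48] q [-0.3   0.2   2.06  0.53  1.11 -0.59]
[[59, 145, 221], [204, 234, 245], [192, 221, 237], [191, 222, 238], [192, 222, 238], [192, 223, 238], [192, 222, 238], [193, 223, 238], [192, 221, 238]]
```

View pics/d5.png

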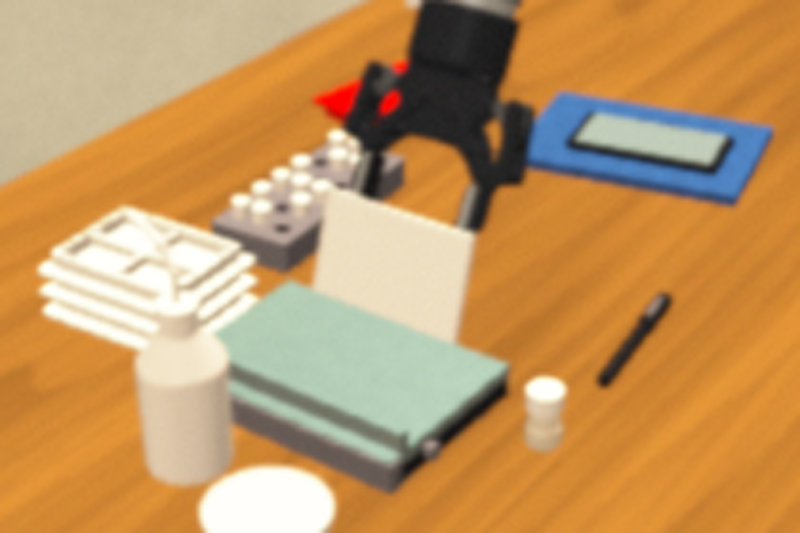

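{"op": "apply_moves", "data": {"moves": [[[0.0046, 0, 0.0018, 0, 0, 0, -1], [0.0045, 0, 0.002, 0, 0, 0, -1], [0.0044, 0, 0.0022, 0, 0, 0, -1], [0.0044, 0, 0.0024, 0, 0, 0, -1]]]}}

```text
time: 12.55
eef_pos: [0.5244, 0.0825, 0.0811]
tcp_rot: [0.689, 0.681, 0.174, -0.176]
contact_force: [-3.2, -1.4, 7.1]
opening: 1.001
```

{"op": "apply_moves", "data": {"moves": [[[0.0044, 0, 0.0024, 0, 0, 0, -1], [0.0026, 0, 0.0014, 0, 0, 0, -1], [0.0018, 0, 0.001, 0, 0, 0, -1]]]}}

```text
time: 12.85
eef_pos: [0.5246, 0.0943, 0.0832]
tcp_rot: [0.688, 0.682, 0.175, -0.177]
contact_force: [-1.4, -0.7, 2.5]
opening: 0.999
```

{"op": "apply_moves", "data": {"moves": [[[0.0028, 0, 0.0016, 0, 0, 0, -1], [0.0028, 0, 0.0016, 0, 0, 0, -1], [0.0028, 0, 0.0017, 0, 0, 0, -1], [0.0028, 0, 0.0018, 0, 0, 0, -1]]]}}

```text
time: 13.25
eef_pos: [0.5249, 0.1088, 0.0826]
tcp_rot: [0.688, 0.682, 0.175, -0.177]
contact_force: [0.3, 0.3, 1.0]
opening: 1.003
```

{"op": "apply_moves", "data": {"moves": [[[0.0028, 0, 0.0018, 0, 0, 0, -1], [0.0028, 0, 0.0018, 0, 0, 0, -1], [0.0028, 0, 0.0019, 0, 0, 0, -1], [0, 0, 0, 0, 0, 0, -1]]]}}

```text
time: 13.65
eef_pos: [0.5232, 0.1203, 0.0797]
tcp_rot: [0.688, 0.682, 0.174, -0.178]
contact_force: [-0.9, -0.2, 0.6]
opening: 1.003
```

```bash
python3 - <<'E'
from h import *
st()
a=cv2.imread('pics/raw_d5.png');im=cv2.cvtColor(snap('side','raw_d6.png'),cv2.COLOR_RGB2HSV)
m=((im[...,1]<60)&(im[...,2]>190)).astype(np.uint8); m[:,:205]=0
n,l,s,c=cv2.connectedComponentsWithStats(m[130:260,:300]);print(s[1:][s[1:,4]>60])
E
```

```text
t 13.65 p [0.5232 0.1203 0.0797] x [0.01  0.876 0.483] z [-0.004  0.483 -0.876] F [-0.86 -0.16  0.59] q [-0.19  0.19  2.06  0.57  1.07 -0.51]
[[ 283   31   17    8   97]
 [ 205   66   57   50 1789]
 [ 205  107   28   14   68]]
```

```bash
cat >> h.py <<'E'
def both(fn):
    a=ctrl.read_camera('top')[150:250,150:300];b=ctrl.read_camera('side')[150:260,130:295]
    cv2.imwrite('pics/'+fn,np.hstack([cv2.resize(a,(400,267),interpolation=2),cv2.resize(b,(400,267),interpolation=2)])[:,:,::-1])
E
python3 -c "
from h import *
both('e1.png')"
```

```text
(no output)
```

View pics/e1.png

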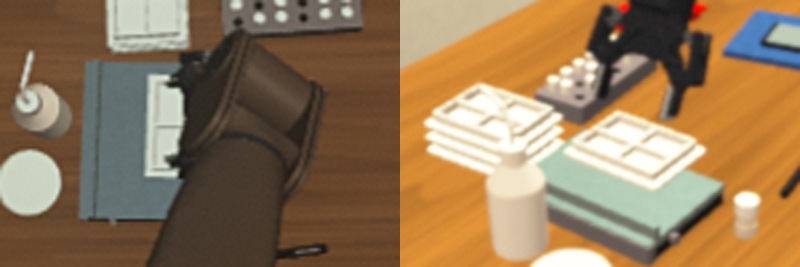

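```bash
python3 -c "
from h import *
plan([.515,-.05,.11],Rt(89.2,0),8)"
```

```text
[[-0.0168, -0.001, -0.0135, -0.07, -3.61, 0.03, -1], [-0.0176, -0.0009, -0.0124, -0.07, -3.61, 0.03, -1], [-0.0184, -0.0009, -0.0113, -0.07, -3.61, 0.03, -1], [-0.019, -0.0009, -0.0101, -0.07, -3.61, 0.03, -1], [-0.0196, -0.0009, -0.0089, -0.07, -3.61, 0.03, -1], [-0.0202, -0.0008, -0.0077, -0.07, -3.61, 0.03, -1], [-0.0206, -0.0008, -0.0064, -0.07, -3.61, 0.03, -1], [-0.021, -0.0008, -0.0051, -0.07, -3.61, 0.03, -1]]
```

{"op": "apply_moves", "data": {"moves": [[[-0.017, -0.001, -0.0135, 0, -3.6, 0, -1], [-0.0176, -0.001, -0.0124, 0, -3.6, 0, -1], [-0.0184, -0.001, -0.0113, 0, -3.6, 0, -1], [-0.019, -0.001, -0.01, 0, -3.6, 0, -1], [-0.02, -0.001, -0.009, 0, -3.6, 0, -1], [-0.02, -0.001, -0.0077, 0, -3.6, 0, -1], [-0.0206, -0.001, -0.0064, 0, -3.6, 0, -1], [-0.021, -0.001, -0.005, 0, -3.6, 0, -1], [-0.02, 0, 0, 0, 0, 0, -1]]]}}

```text
time: 14.7
eef_pos: [0.5136, -0.0774, 0.1127]
tcp_rot: [0.71, 0.705, -0.01, 0.004]
contact_force: [0.4, -0.4, -0.5]
opening: 0.999
```

```bash
cat >> h.py <<'E'
def tray(fn):
    im=cv2.cvtColor(snap('top',fn),cv2.COLOR_RGB2HSV)
    m=((im[...,1]<45)&(im[...,2]>150)).astype(np.uint8)
    m[:173]=0;m[240:]=0;m[:,:184]=0;m[:,270:]=0
    ct=np.vstack([c.reshape(-1,2) for c in cv2.findContours(m,0,2)[0] if cv2.contourArea(c)>15])
    w=np.array([pt('top',p,.03)[:2] for p in ct],np.float32)
    r=cv2.minAreaRect(w);print(r);print(cv2.boxPoints(r).round(4).tolist())
E
python3 -c "
from h import *
st();tray('t4.png')"
```

```text
t 14.7 p [ 0.5136 -0.0774  0.1127] x [ 0.007  1.    -0.02 ] z [-0.009 -0.02  -1.   ] F [ 0.37 -0.41 -0.47] q [-0.33  0.08  2.05 -0.03  1.02 -0.31]
((0.5261209011077881, 0.10467115044593811), (0.10137380659580231, 0.12967555224895477), 89.7303237915039)
[[0.460999995470047, 0.05429999902844429], [0.5906999707221985, 0.053700000047683716], [0.5911999940872192, 0.1551000028848648], [0.46149998903274536, 0.15569999814033508]]
```

```bash
python3 -c "
from h import *
plan([.525,.025,.021],Rt(89.7,0),7)"
```

```text
[[0.0153, 0.0016, 0.0128, -0.06, 0.18, -0.03, -1], [0.0153, 0.0015, 0.0128, -0.06, 0.18, -0.03, -1], [0.0152, 0.0015, 0.0129, -0.06, 0.18, -0.03, -1], [0.0152, 0.0015, 0.0129, -0.06, 0.18, -0.03, -1], [0.0151, 0.0015, 0.013, -0.06, 0.18, -0.03, -1], [0.0151, 0.0015, 0.013, -0.06, 0.18, -0.03, -1], [0.0151, 0.0015, 0.0131, -0.06, 0.18, -0.03, -1]]
```

{"op": "apply_moves", "data": {"moves": [[[0.0153, 0.0016, 0.013, 0, 0.2, 0, -1], [0.0153, 0.0016, 0.013, 0, 0.2, 0, -1], [0.0152, 0.0015, 0.013, 0, 0.2, 0, -1], [0.0152, 0.0015, 0.013, 0, 0.2, 0, -1], [0.0151, 0.0015, 0.013, 0, 0.2, 0, -1], [0.013, 0.0015, 0.013, 0, 0.2, 0, -1], [0.005, 0, 0.012, 0, 0, 0, -1], [0, 0, 0, 0, 0, 0, -1]]]}}

```text
time: 15.55
eef_pos: [0.5192, 0.0258, 0.0097]
tcp_rot: [0.709, 0.705, -0.004, -0.008]
contact_force: [0.5, -0.1, -0.4]
opening: 1.003
```

```bash
python3 -c "
from h import *
st()"
```

```text
t 15.55 p [0.5192 0.0258 0.0097] x [0.006 1.    0.004] z [-0.017  0.005 -1.   ] F [ 0.48 -0.06 -0.4 ] q [-0.15  0.26  2.07  0.    0.83 -0.14]
```

{"op": "apply_moves", "data": {"moves": [[[0, 0.003, -0.006, -1, 0, 0, -1], [0, 0.002, -0.006, 0, 0, 0, -1], [0, 0, 0, 0, 0, 0, -1]]]}}

```text
time: 15.85
eef_pos: [0.5252, 0.0255, 0.0229]
tcp_rot: [0.709, 0.705, 0.002, -0.001]
contact_force: [-0.4, 0.1, -0.3]
opening: 1.003
```

{"op": "apply_moves", "data": {"moves": [[[0.005, 0, 0, 0, 0, 0, -1], [0.005, 0, 0, 0, 0, 0, -1], [0.004, 0, 0, 0, 0, 0, -1]]]}}

```text
time: 16.15
eef_pos: [0.5272, 0.0388, 0.0254]
tcp_rot: [0.71, 0.704, 0.004, 0.001]
contact_force: [0.8, -0.8, -0.5]
opening: 1.002
```

```bash
python3 -c "
from h import *
st()"
```

```text
t 16.15 p [0.5272 0.0388 0.0254] x [0.009 1.    0.003] z [ 0.008  0.003 -1.   ] F [ 0.77 -0.76 -0.46] q [-0.12  0.24  2.06  0.01  0.84 -0.12]
```

{"op": "apply_moves", "data": {"moves": [[[0.002, -0.002, 0.004, 0.3, 0, 0, -1], [0, 0, 0, 0, 0, 0, -1]]]}}

```text
time: 16.35
eef_pos: [0.5251, 0.0416, 0.0213]
tcp_rot: [0.71, 0.704, 0.002, -0.0]
contact_force: [0.6, -1.3, -0.8]
opening: 1.001
```

{"op": "apply_moves", "data": {"moves": [[[0.004, 0, 0.0002, 0, 0, 0, -1], [0.004, 0, 0.0002, 0, 0, 0, -1], [0.004, 0, 0.0002, 0, 0, 0, -1], [0.004, 0, 0.0002, 0, 0, 0, -1]]]}}

```text
time: 16.75
eef_pos: [0.5254, 0.058, 0.0203]
tcp_rot: [0.71, 0.704, 0.002, -0.0]
contact_force: [0.3, -1.9, 0.9]
opening: 1.001
```

{"op": "apply_moves", "data": {"moves": [[[0.004, 0, -0.0002, 0, 0, 0, -1], [0.004, 0, -0.0002, 0, 0, 0, -1], [0.004, 0, -0.0002, 0, 0, 0, -1], [0.004, 0, -0.0002, 0, 0, 0, -1], [0.004, 0, 0, 0, 0, 0, -1], [0.004, 0, 0, 0, 0, 0, -1]]]}}

```text
time: 17.35
eef_pos: [0.5249, 0.0846, 0.0207]
tcp_rot: [0.71, 0.704, 0.001, -0.001]
contact_force: [0.1, -0.8, 0.5]
opening: 1.001
```

{"op": "apply_moves", "data": {"moves": [[[0.004, 0, 0, 0, 0, 0, -1], [0.004, 0, 0, 0, 0, 0, -1], [0.004, 0, 0, 0, 0, 0, -1]]]}}

```text
time: 17.65
eef_pos: [0.525, 0.0977, 0.0207]
tcp_rot: [0.71, 0.704, 0.001, -0.001]
contact_force: [0.4, -1.2, -0.4]
opening: 0.998
```

```bash
python3 -c "
from h import *
st();tray('t5.png')"
```

```text
t 17.65 p [0.525  0.0977 0.0207] x [0.008 1.    0.003] z [ 0.001  0.003 -1.   ] F [ 0.38 -1.19 -0.36] q [-0.01  0.26  2.05  0.    0.84 -0.  ]Traceback (most recent call last):
  File "<string>", line 3, in <module>
    st();tray('t5.png')
         ~~~~^^^^^^^^^^
  File "h.py", line 53, in tray
    ct=np.vstack([c.reshape(-1,2) for c in cv2.findContours(m,0,2)[0] if cv2.contourArea(c)>15])
    return _nx.concatenate(arrs, 0, dtype=dtype, casting=casting)
           ~~~~~~~~~~~~~~~^^^^^^^^^^^^^^^^^^^^^^^^^^^^^^^^^^^^^^^
ValueError: need at least one array to concatenate
```

Occluded there, so I'll creep on with small steps until the stop is felt.

{"op": "apply_moves", "data": {"moves": [[[0.002, 0, 0, 0, 0, 0, -1], [0.002, 0, 0, 0, 0, 0, -1], [0.002, 0, 0, 0, 0, 0, -1]]]}}

```text
time: 18.0
eef_pos: [0.525, 0.1047, 0.0207]
tcp_rot: [0.71, 0.704, 0.001, -0.001]
contact_force: [-0.0, -1.4, -0.7]
opening: 1.003
```

{"op": "apply_moves", "data": {"moves": [[[0.002, 0, 0, 0, 0, 0, -1], [0.002, 0, 0, 0, 0, 0, -1]]]}}

```text
time: 18.2
eef_pos: [0.525, 0.1089, 0.0207]
tcp_rot: [0.71, 0.704, 0.001, -0.001]
contact_force: [0.2, -0.3, -0.5]
opening: 0.999
```

{"op": "apply_moves", "data": {"moves": [[[0.0015, 0, 0, 0, 0, 0, -1], [0.0015, 0, 0, 0, 0, 0, -1]]]}}

```text
time: 18.4
eef_pos: [0.525, 0.1117, 0.0207]
tcp_rot: [0.71, 0.704, 0.001, -0.001]
contact_force: [-1.3, -5.8, 0.5]
opening: 0.998
```

{"op": "apply_moves", "data": {"moves": [[[0.0015, 0, 0, 0, 0, 0, -1], [0.0015, 0, 0, 0, 0, 0, -1]]]}}

```text
time: 18.6
eef_pos: [0.5249, 0.1117, 0.0209]
tcp_rot: [0.71, 0.704, -0.002, 0.001]
contact_force: [-1.3, -8.7, 1.1]
opening: 0.996
```

{"op": "apply_moves", "data": {"moves": [[[-0.003, 0, 0, 0, 0, 0, -1], [-0.004, 0, -0.001, 0, 0, 0, -1], [-0.01, 0, -0.005, 0, 0, 0, -1], [-0.02, 0, -0.02, 0, 0, 0, -1], [-0.03, 0, -0.02, 0, 0, 0, -1], [-0.04, 0, -0.01, 0, 0, 0, -1], [-0.04, 0, 0, 0, 0, 0, -1], [-0.03, 0, 0, 0, 0, 0, -1], [0, 0, 0, 0, 0, 0, -1]]]}}

```text
time: 19.5
eef_pos: [0.5246, -0.0734, 0.0831]
tcp_rot: [0.709, 0.705, -0.0, 0.003]
contact_force: [0.2, 1.3, -0.8]
opening: 0.996
```

```bash
python3 - <<'E'
from h import *
st();tray('t6.png');both('e2.png')
im=cv2.imread('pics/t6.png')
print([im[r,180:250].max(1).tolist() for r in (185,)])
E
```

```text
t 19.5 p [ 0.5246 -0.0734  0.0831] x [ 0.005  1.    -0.005] z [ 0.004 -0.005 -1.   ] F [ 0.16  1.32 -0.83] q [-0.33  0.14  2.04 -0.    0.95 -0.32]
((0.5265070199966431, 0.16492637991905212), (0.1312658190727234, 0.09921908378601074), 0.5845093131065369)
[[0.4603999853134155, 0.21389999985694885], [0.46140000224113464, 0.11460000276565552], [0.5925999879837036, 0.11599999666213989], [0.5916000008583069, 0.2152000069618225]]
[[108, 109, 114, 113, 111, 109, 109, 153, 216, 203, 176, 198, 214, 213, 212, 212, 212, 211, 213, 212, 214, 197, 193, 213, 213, 212, 213, 210, 211, 212, 212, 213, 212, 189, 196, 215, 181, 126, 110, 112, 113, 114, 97, 89, 100, 99, 99, 100, 98, 97, 100, 97, 98, 97, 98, 96, 96, 97, 98, 97, 97, 98, 96, 96, 96, 96, 95, 96, 88, 81]]
```

View pics/e2.png

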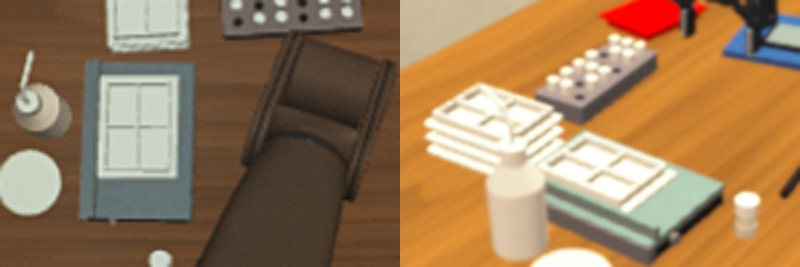

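```bash
python3 - <<'E'
from h import *
im=cv2.imread('pics/t6.png').astype(float); g=cv2.GaussianBlur(im.mean(2),(3,3),0)
def edge(c0,c1,rows,z,sign):
    P=[]
    for r in rows:
        d=sign*np.gradient(g[r])[c0:c1]; i=d.argmax(); 
        if 0<i<len(d)-1:
            a,b,c=d[i-1:i+2]; s=.5*(a-c)/(a-2*b+c)
        else: s=0
        P.append(pt('top',(c0+i+s,r),z)[:2])
    P=np.array(P);k=np.polyfit(P[:,0],P[:,1],1);r=np.abs(P[:,1]-np.polyval(k,P[:,0]))
    ok=r<2.5*np.median(r)+1e-4;k=np.polyfit(P[ok,0],P[ok,1],1)
    print('ang',np.degrees(np.arctan(k[0])).round(2),'y@.507',np.polyval(k,.507).round(4),'y@.5265',np.polyval(k,.5265).round(4),ok.sum())
R1=range(182,214)
edge(183,190,R1,.030,1)   # tray leading edge
edge(213,220,R1,.030,-1)  # tray trailing edge
edge(219,226,range(178,228),.025,-1) # warmer front
st()
E
```

```text
ang -0.73 y@.507 0.2157 y@.5265 0.2154 32
ang -0.24 y@.507 0.1147 y@.5265 0.1146 32
ang -0.95 y@.507 0.0968 y@.5265 0.0965 46
t 19.65 p [ 0.5238 -0.0696  0.082 ] x [ 0.002  1.    -0.003] z [ 0.002 -0.003 -1.   ] F [-0.5   0.26  0.28] q [-0.32  0.14  2.04 -0.    0.95 -0.32]
```

```bash
python3 -c "
from plant import ctrl
print(ctrl.sign_off())"
```

```text
the job is handed in; nothing more can be done
None
```

The tray is on the warmer's deck, openings up, and I believe flush against the back stop. I've handed it in at about 20 s of the 72 s allowed; the hand-in gave no verdict.

- **What I did:** I pushed the tray square against the warmer's front and levered up its near edge with two open fingertips. It stood on edge and tipped over onto the deck, and I slid it about 60 mm until I felt the stop.
- **One failed attempt:** On the first lever-up the fingertips slipped off at about 20–30° and the tray fell back flat. I started again with the tips lower and it worked.
- **Forces:** The highest readings I saw were 11.9 N in total when the tray met the warmer front, and about 8.9 N at the back stop. These are readings at the end of each move, so brief peaks in between were not seen.
- **Final position:**
  - The tray lies flat and square to the warmer, within about 0.7°.
  - It sits about 17–20 mm off the middle line; 35 mm is allowed.
  - The arm was well clear.
  - The bystanders visible in the last picture looked unmoved; I did not measure their positions.
- **One disagreement:** The last camera measurement puts the tray centre about 1.6 mm short of home, within the 3 mm limit and the 2 mm calibration. The finger contact points agree with flush to about 1 mm, and the tray did not move any further under two presses.

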